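# Bring a specimen disc into focus under the bench magnifier and hold it there

## Task

Swing the bench magnifier round until its lens is centred over the white disc in the dark pan, and tilt the lens level. Then press the red spring lever half-way down with the gripper's fingers, so that the lever is level and the disc has risen level with the pan's rim, and keep it there: finish while still holding the lever down, with the magnifier still in place. Leave everything else on the bench where it is.

Things in the scene. Friction and masses are not known exactly. Their poses are not given: they have to be found in the camera images.
- stand: the inspection stand: a white base plate 280 x 380 x 12 mm, fixed to the bench (it starts at a different place and yaw each time). Origin: underside centre, on the bench. Its x axis points away from the robot at yaw 0, its y axis to the left, z up. In its frame (mm): magnifier post axis at (105, 60), pan and white disc centre at (-65, 60), lever pivot at (40, -115, 50), lever pad near (-60, -115)
- swivel (a joint): swivel of the magnifier arm about the vertical post, rad: 0 = the arm points along the stand's -x and the lens is straight over the white disc; positive = swung towards the stand's +y. A stiff friction hinge (0.4 N m) that stays where it is left; range -0.6 to 1.4, starts between 0.45 and 1.1. The arm is a bar 16 wide x 12 thick, its centreline 185 mm above the bench; the lens centre is 170 mm from the post axis
- tilt (a joint): tilt of the magnifier head about the arm's own line, rad: 0 = lens level; positive = its orange tab points up. Friction hinge (0.1 N m) that stays where it is left; range -1.1 to 1.1, starts between 0.4 and 0.8
- pin (a point): middle of the blue upright handle pin on the magnifier arm: 18 mm thick; its free length of 54 mm stands from the arm's top (191 mm above the bench) to 245 mm, this point at 221 mm. 75 mm from the post axis. Grip or push it from above to swing the arm
- lens (a point): centre of the round magnifier lens (white frame 98 mm across, 10 thick), on the tilt axis, 185 mm above the bench. Its z axis is the lens's own normal, its y axis points to the tab and its x axis lies along the arm towards the post
- tab (a point): point on the upper face of the orange tab of the magnifier head, 82 mm from the tilt axis along the lens's y. The tab is 28 wide, 8 thick and runs from 47 to 103 mm from the tilt axis; with the lens level its upper face is 189 mm above the bench. Press it down to level the lens (when tilted up its outer end lies nearer the tilt axis seen from above)
- disc_top (a point): centre of the upper face of the white specimen disc, 72 mm across, that sits in the dark pan. At rest it is 15 mm below the pan's rim; a linkage from the red lever raises it 0.0833 m per rad of the lever, so it comes level with the rim at lever 0.18 and 15 mm above it at the lever's stop
- pan_rim (a point): centre of the rim plane of the dark pan (120 mm across at the rim), 60 mm above the bench; fixed to the stand
- lever (a joint): spring lever with a red round pad, rad: 0 = at rest, sloping up 0.18 rad (10 deg) from the pivot to the pad; 0.18 = half-way, lever level; 0.36 = down at its stop. It springs back when released: the push at the pad is about 3.5 N at the start, 6 N half-way, 8.5 N at the stop
- lever_pad (a point): centre of the upper face of the red pad (48 mm across) at the lever's free end, 100 mm from the pivot towards the stand's -x. At rest 78 mm above the bench; half-way (lever level) 60 mm; at the stop 42 mm. Its z axis is the pad face's normal. Nothing else stands within 60 mm of the pad, other than its own lever
- jar_mid (a point): a lidded glass jar, 60 across, 85 tall (mm); point half-way up. A bystander: leave it alone
- beaker_mid (a point): a clear plastic beaker, 70 across, 90 tall (mm); point half-way up. A bystander: leave it alone
- brush_mid (a point): a small hand brush lying down (point at its middle) (mm); point half-way up. A bystander: leave it alone
- amber_mid (a point): an amber glass bottle, 60 across, 130 tall (mm); point half-way up. A bystander: leave it alone
- spare_mid (a point): a spare white disc lying on the bench, 72 across, 10 thick (mm); point half-way up. A bystander: leave it alone
- weight_mid (a point): a small brass weight, 28 across, 42 tall, standing on the base plate's far corner behind the red lever, clear of it (mm); point half-way up. A bystander: leave it alone

How it is judged:
On the way, in this order (a step that is already met when the one before it is completed fails the run):
1. the lens is over the white disc and level, with the lever not yet pressed (horizontal distance between lens and disc_top below 0.018 m and angle between lens's own z axis and vertical below 0.14 rad and value of joint lever below 0.05 rad), for 0.2 s.
2. the lever is held half-way down by the fingers, the magnifier in place (horizontal distance between lens and disc_top below 0.018 m and angle between lens's own z axis and vertical below 0.14 rad and value of joint lever between 0.125 and 0.235 rad and contact force between the fingers and lever above 2 N), for 0.5 s.
At the end, for the whole second after the job is handed in: The fingers still push the lever (over 2 N) and hold it steady half-way, at 0.18 rad give or take 0.055 (pad about 5 mm, disc about 4.5 mm); the lens centre is within 18 mm of the disc's centre seen from above, and the lens within 0.14 rad (8 deg) of level (all of step 2 and velocity of joint lever between -0.05 and 0.05 rad/s); the arm keeps its last pose, push and grip.
It fails at once if a bystander is disturbed (moved over 30 mm) (distance of any of jar_mid, beaker_mid, brush_mid, amber_mid, spare_mid, weight_mid from where it was at the start of the episode above 0.03 m).
It also fails if it takes over 54 s, if anything falls off the work surface, if the arm or the gripper's body presses on something with over 40 N, if the wrist force passes 120 N, or if a joint passes its speed limit or range.

## Robot

A 6-joint arm with a two-finger parallel gripper is mounted at the origin on the work surface. World frame = base frame: x ahead of the robot, y to its left, z up, the work surface at z = 0. Lengths are in m, angles in rad, forces in N, time in s.
With the tool pointing down it reaches from about 0.325 to 0.925 m from the base axis. Payload 3.1 kg.
Tool frame: the origin (TCP) lies between the finger pads; the fingertips stand 14 mm ahead of it and the grasp point (between the pads) lies 5 mm behind it; z points along the fingers, y is the line along which they close (so a half turn about z gives the same grasp; the last joint's range is limited). The gripper opens to 85 mm and grips with 20 to 120 N. Pads are 22 mm wide; open, the fingers measure 114 mm over their backs; the gripper's body (76 mm by 85 mm) begins 54 mm behind the grasp point. The pads swing forward as they close: fully open they stand 13 mm farther back than shut.
Start: joints at [1.087, 0.217, 1.613, -0, 1.311, -0.112], TCP at [0.227, 0.582, 0.245] pointing down, gripper open.
Joint ranges: [-2.75, 2.75], [-0.78, 2.1], [0.31, 2.55], [-1.13, 4.27], [0.13, 2.63], [-2.58, 2.58]. Speed limits (rad/s): [2.79, 2.79, 3.14, 3.14, 3.14, 3.14].

## Interface

Orientations are given as [roll, pitch, yaw] about the fixed x, y, z axes, in that order (R = Rz(yaw) Ry(pitch) Rx(roll)).
In Python, from bench import env gives the robot as it stands. The module is installed in compiled form; this text tells all that it offers.
- The arm moves only by the tool arm_command, never from a script. Its argument "deltas" is a list that holds one entry, the list of rows, each a list of 5 numbers: the opening, from 0 (shut) to 1 (fully open), then the shift along the tool's x, y, z in mm, then the turn about the tool's z in degrees. A call has 1 to 12 rows; each row shifts and turns the commanded pose from where the row before left it, along the tool's axes as they then stand; what a row does not reach is not made up. A row lasts 1/12 s, in which the tool goes at most 41.7 mm and 7.16 degrees, less where a joint would pass 70% of its speed; a pose out of reach is approached as far as the arm can. A call with a gripper value outside its range is refused whole. The fingers move at their own pace and stop on an object; "newtons" is the grip in N (left out, the last holds). Time passes only in rows, so rows that do not move let the fingers close. It gives the time, the measured TCP pose, the force, the opening and the grip force at its end, in the units of the state.
- env.observe(): the state, without advancing time (a new reading comes with each control period).
- env.get_image(name): name is "side" or "top" or "wrist"; returns the picture (400x640x3 uint8, blue, green, red); there is no depth.
- env.get_calibration(name): a dict with "fov_y" (degrees; the focal length in pixels is half the picture's height over the tangent of half this angle, whatever the lens; pixels are square), "cx", "cy" (the principal point, pixels), "camera_from_world" (4x4, takes a point from world to camera coordinates). Camera axes: x right, y up, looking along -z (the intrinsics and any distortion apply to the point x, -y, -z); pixel columns grow to the right and rows downward; lengths in m; the calibration is good to about 2 mm. A picture is of the moment at which its call begins: read the wrist's pose just before it. get_calibration takes no time and is no camera call; for the wrist camera it gives the pose at the moment of the call.
- env.close_job(): hands the job in; it is judged then, once.
Trained networks look in the newest picture that a camera, given by its name, has taken for a name from the list of things; names that differ only in an ending like _2 or _b are one class to them, and where a whole thing is asked for, a point or a joint stands for the part that bears it (a point fixed in the world has none). Each returns a list of dicts, best first, with "confidence" (0 to 1); they miss things now and then, are a little off and sometimes report something else, mostly with a low value. They report only what shows in the picture. A call takes as long as a camera call.
- env.outline_of(label, camera): "mask" (400x640 bool, what is visible of it) and "bbox" ([centre column, centre row, width, height] as shares, 0 to 1, of the picture: columns of its width, rows of its height, round what is visible of it).
- env.mark_of(label, camera): "centre" ([column, row] as shares, 0 to 1, of the picture: columns of its width, rows of its height: a listed point, or the origin of a listed thing).
The state is a dict: "time": time; "joints": joint angles; "joint_velocities": joint speeds; "tau": joint torques, N m; "ee_pos": TCP position; "eef_rot": TCP orientation; "contact_force": force on the tool from outside, world axes, zero at the start; "torque": the same for the moment, N m; "width": opening from 0.0 (shut) to 1.0 (fully open); "grasp_force": force on a finger pad.
Only numpy, scipy, OpenCV 4.12 (cv2) and the standard library are available. Lean on these libraries where they do the work, as an engineer would, in place of code of your own. Each camera call takes 0.05 s, during which the arm holds its last target. There are 200 camera calls.

## Working session

There is one attempt and no reset: what is moved stays moved. The work goes in short steps, Python scripts to look and compute and a tool call to move; the robot and the scene stay as the last step left them, time stands still between calls to the robot, and variables do not carry over. Pictures are saved under pics/ and viewed, at most 10 in all, crops included, and the job is handed in when it is done.

Besides the shell and the picture viewer there is one more tool, called after "Request:" as name(argument=value, ...) on one line, values as JSON. arm_command: Moves the arm, as the interface text tells. Its arguments: {"type":"object","properties":{"deltas":{"type":"array"},"newtons":{"type":"number"}},"required":["deltas"]}

```bash
mkdir -p pics
cat > h.py <<'E'
import numpy as np, cv2
from bench import env
def ray(cam,u,v):
    c=env.get_calibration(cam); f=200/np.tan(np.radians(c["fov_y"])/2)
    M=np.array(c["camera_from_world"]); R=M[:3,:3]; o=-R.T@M[:3,3]
    d=R.T@np.array([(u-c["cx"])/f,-(v-c["cy"])/f,-1]); return o,d
def at_z(cam,u,v,z):
    o,d=ray(cam,u,v); return o+d*(z-o[2])/d[2]
def mark(l,cam):
    r=env.mark_of(l,cam)
    if not r: return None
    m=r[0]; return m["centre"][0]*640,m["centre"][1]*400,m["confidence"]
E
python3 - <<'E'
from h import *
for c in ("top","side"):
    cv2.imwrite(f"pics/{c}0.png",env.get_image(c))
    k=env.get_calibration(c);print(c,{a:b for a,b in k.items() if a!="camera_from_world"})
    for l,z in [("stand",0),("pin",.221),("lens",.185),("tab",.22),("disc_top",.045),("pan_rim",.06),("lever_pad",.078),("weight_mid",.033),("jar_mid",.043),("beaker_mid",.045),("amber_mid",.065),("brush_mid",.015),("spare_mid",.005)]:
        m=mark(l,c)
        print(l,m and np.round(m,2),m and at_z(c,m[0],m[1],z).round(3))
s=env.observe();print(s)
E
```

```text
top {'fov_y': 53.722479530690926, 'cx': 320.86704328371457, 'cy': 203.85083691327387}
stand [346.5  201.12   0.9 ] [ 0.585 -0.067  0.   ]
pin [308.29 161.8    0.79] [0.668 0.054 0.221]
lens [280.7  177.48   0.64] [0.63  0.142 0.185]
tab [275.07 151.8    0.78] [0.702 0.154 0.22 ]
disc_top [325.38 219.2    0.59] [0.516 0.008 0.045]
pan_rim [325.12 218.4    0.63] [0.517 0.009 0.06 ]
lever_pad [379.78 222.92   0.76] [ 0.495 -0.17   0.078]
weight_mid [386.18 178.8    0.6 ] [ 0.653 -0.205  0.033]
jar_mid [222.27 271.     0.8 ] [0.351 0.355 0.043]
beaker_mid [188.42 228.2    0.75] [0.497 0.473 0.045]
amber_mid [458.88 190.32   0.88] [ 0.6   -0.44   0.065]
brush_mid [218.11 189.4    0.6 ] [0.635 0.383 0.015]
spare_mid [460.22 240.2    0.8 ] [ 0.438 -0.45   0.005]
side {'fov_y': 57.30659762673661, 'cx': 320.04867312574237, 'cy': 199.8932005286512}
stand [337.79 242.     0.61] [ 0.571 -0.053  0.   ]
pin [360.7  161.48   0.69] [0.667 0.065 0.221]
lens [348.99 163.52   0.81] [0.646 0.131 0.185]
tab [363.78 148.68   0.73] [0.705 0.166 0.22 ]
disc_top [318.78 222.2    0.51] [0.519 0.004 0.045]
pan
[... 406 characters left out ...]
] [ 0.44  -0.446  0.005]
{'time': 1.4, 'joints': array([ 1.08681399e+00,  2.16899468e-01,  1.61339214e+00, -9.40376636e-06,
        1.31128720e+00, -1.12211426e-01]), 'joint_velocities': array([-0.00176191, -0.0006934 ,  0.00023635, -0.00044257,  0.00026254,
        0.00024589]), 'tau': array([-9.60528996e-04, -3.96883893e+01, -3.04240501e+01, -1.72652703e-04,
        8.98208618e-04,  3.63179311e-06]), 'ee_pos': array([0.22703849, 0.58232471, 0.2453047 ]), 'eef_rot': array([3.14157991e+00, 1.05824559e-05, 2.76982416e+00]), 'contact_force': array([ 0.34242422, -0.04955318,  0.28584666]), 'torque': array([-0.03212006,  0.00392889,  0.01171451]), 'grasp_force': 0.0, 'width': 1.0009552196053635}
```

View pics/top0.png

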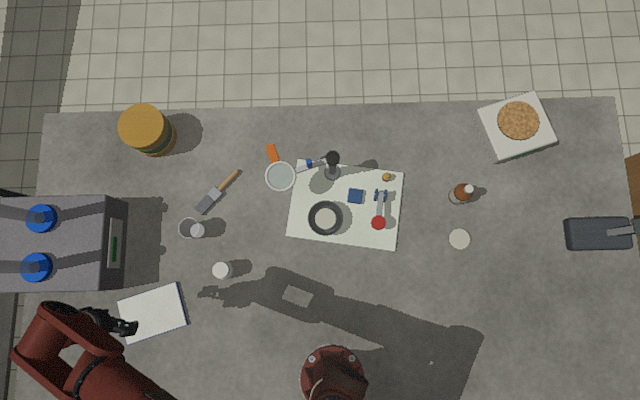

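View pics/side0.png

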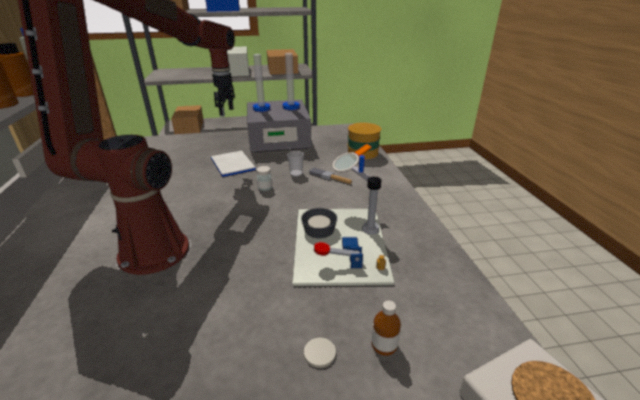

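```bash
cat >> h.py <<'E'
from scipy.optimize import least_squares
def pts(p):
    x,y,w,s,t=p; R=cv2.Rodrigues(np.array([0,0,w]))[0]; O=np.array([x,y,0])
    r=np.array([-np.cos(s),np.sin(s),0]); n=np.array([np.sin(s),np.cos(s),0]) # arm dir, lens y (level)
    P=np.array([.105,.06,0]); z=np.array([0,0,1]); L=P+.17*r+.185*z
    ny=n*np.cos(t)+z*np.sin(t); nz=z*np.cos(t)-n*np.sin(t)
    d=dict(stand=O*0,pin=P+.075*r+.221*z,lens=L,tab=L+.082*ny+.004*nz,disc_top=[-.065,.06,.045],pan_rim=[-.065,.06,.06],
      lever_pad=[-.06,-.115,.078])
    for i,(a,b) in enumerate([(1,1),(1,-1),(-1,-1),(-1,1)]): d[f"c{i}"]=[.14*a,.19*b,.012]
    return {k:O+R@np.array(v) for k,v in d.items()}
def proj(cam,X):
    c=env.get_calibration(cam); f=200/np.tan(np.radians(c["fov_y"])/2); M=np.array(c["camera_from_world"])
    q=M[:3,:3]@X+M[:3,3]; return np.array([c["cx"]+f*q[0]/-q[2],c["cy"]-f*q[1]/-q[2]])
def fit(obs,p0,sc=1.):
    def res(p):
        d=pts(p); return np.concatenate([proj(c,d[l])-np.array(uv) for c,l,uv in obs])
    r=least_squares(res,p0,loss="soft_l1",f_scale=sc); return r.x,res(r.x)
E
python3 - <<'E'
from h import *
obs=[]
for c in ("top","side"):
    im=env.get_image(c)
    for l in ("stand","pin","lens","tab","disc_top","pan_rim","lever_pad"):
        m=mark(l,c)
        if m: obs.append((c,l,m[:2]))
    r=env.outline_of("stand",c)
    if r:
        cv2.imwrite(f"pics/m_{c}.png",r[0]["mask"].astype(np.uint8)*255)
p0=[.585,-.067,-.13,.8,.6]
p,e=fit(obs,p0)
print(p.round(3)); 
for (c,l,uv),r in zip(obs,e.reshape(-1,2)): print(c,l,np.round(uv,1),r.round(1))
d=pts(p)
for c in("top","side"): print(c,[proj(c,d[f"c{i}"]).round(1).tolist() for i in range(4)])
im=cv2.imread("pics/top0.png")[120:270,230:430]; im=cv2.resize(im,None,fx=4,fy=4,interpolation=cv2.INTER_CUBIC)
for k,v in d.items():
    q=(proj("top",v)-[230,120])*4+2; cv2.circle(im,tuple(int(a) for a in q),3,(0,255,0),-1)
cv2.imwrite("pics/crop.png",im)
E
```

```text
[ 0.571 -0.066 -0.176  1.145  0.741]
top stand [348.3 204.8] [-1.8  0.2]
top pin [309.6 161.2] [1.1 1. ]
top lens [281.6 177.4] [ 0.  -3.8]
top tab [275.  151.4] [-0.6 -0.9]
top disc_top [326.6 218.2] [0.1 0.7]
top pan_rim [327.9 220.8] [-1.2 -2.5]
top lever_pad [378.9 221.7] [0.8 2.3]
side stand [335.9 245. ] [ 2.8 -0.4]
side pin [360.3 158.9] [1.7 5. ]
side lens [349.1 162.3] [-1.5  0.3]
side tab [364.4 143.8] [-1.1  0.1]
side disc_top [318.6 222. ] [-0.4  0.2]
side pan_rim [321.5 213.5] [-3.3  4.8]
side lever_pad [318.3 248.4] [ 1.1 -0.5]
top [[299.4, 158.2], [406.0, 173.6], [396.2, 252.9], [286.1, 235.9]]
side [[375.6, 209.3], [393.2, 284.5], [289.8, 284.4], [297.8, 209.3]]
```

View pics/crop.png

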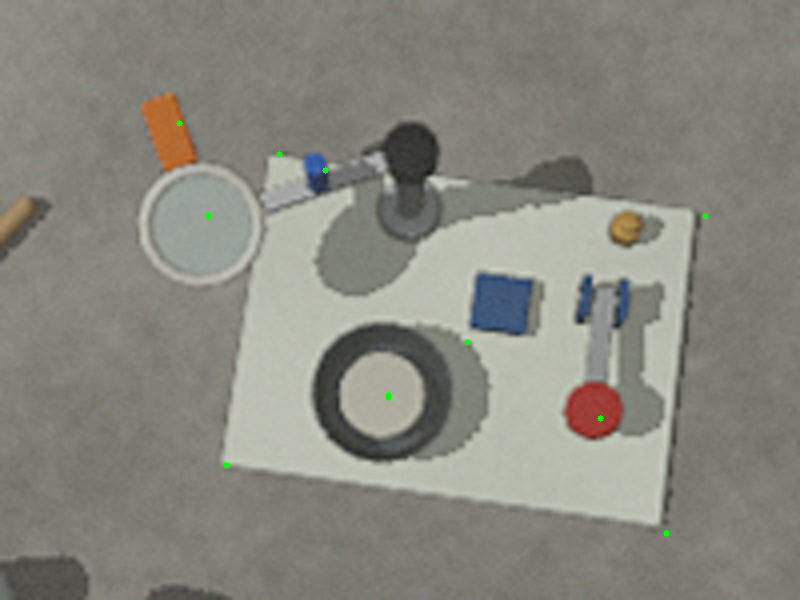

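Run:
```python
from h import *
C=dict(c0=(268,156),c1=(695,210),c2=(660,524),c3=(223,464),lens=(200,224),pin=(316,172),tab=(165,120),disc_top=(381,394),pan_rim=(382,391),lever_pad=(593,410))
obs=[("top",k,(230+(u-1.5)/4,120+(v-1.5)/4)) for k,(u,v) in C.items()]
side=[("side","lens",(349,163)),("side","tab",(364.1,146))]
p,e=fit(obs+side,[.585,-.067,-.13,.8,.6],.5)
print(p.round(3))
for (c,l,uv),r in zip(obs+side,e.reshape(-1,2)): print(c,l,r.round(1))
d=pts(p); [print(k,v.round(3)) for k,v in d.items()]
np.save("p.npy",p)
d0=pts([*p[:3],0,0]);print("goal pin",d0["pin"].round(3),"lens",d0["lens"].round(3),"tab",d0["tab"].round(3))
R=lambda a:np.array([np.cos(a),np.sin(a)])
print("post",(p[:2]+.105*R(p[2])+.06*R(p[2]+np.pi/2)).round(3))
```

```text
[ 0.575 -0.06  -0.16   1.121  0.527]
top c0 [ 0.2 -0.7]
top c1 [ 0.2 -0.5]
top c2 [0.4 0.3]
top c3 [-0.6  0.2]
top lens [-0.1 -0.9]
top pin [-0.3 -0.5]
top tab [0.2 0.2]
top disc_top [ 0.2 -0. ]
top pan_rim [-0.1  0.1]
top lever_pad [0.2 0.3]
side lens [-2.8 -1.1]
side tab [-0.1  0.2]
stand [ 0.575 -0.06   0.   ]
pin [0.666 0.054 0.221]
lens [0.639 0.145 0.185]
tab [0.705 0.165 0.23 ]
disc_top [0.52  0.01  0.045]
pan_rim [0.52 0.01 0.06]
lever_pad [ 0.497 -0.164  0.078]
c0 [0.743 0.105 0.012]
c1 [ 0.683 -0.27   0.012]
c2 [ 0.406 -0.225  0.012]
c3 [0.467 0.15  0.012]
goal pin [ 0.614 -0.006  0.221] lens [0.52  0.01  0.185] tab [0.533 0.09  0.189]
post [ 0.688 -0.017]
```

Request:
arm_command(deltas=[[[1,-30,-16.5,-12,0],[1,-30,-16.5,-12,0],[1,-30,-16.5,-12,0],[1,-30,-16.5,-12,0],[1,-30,-16.5,-12,0],[1,-30,-16.5,-12,0],[1,-30,-16.5,-3,0],[1,-30,-16.5,0,0],[1,-30,-16.5,0,0],[1,-30,-16.5,0,0],[1,-30,-16.5,0,0],[1,-30,-16.5,0,0]]])

```text
time: 3.3
ee_pos: [0.4913, 0.2656, 0.3206]
eef_rot: [3.141, 0.0, 2.77]
contact_force: [-0.7, 1.1, 1.1]
width: 0.998
grasp_force: 0.0
```

Request:
arm_command(deltas=[[[1,-30,-16.5,0,0],[1,-30,-16.5,0,0],[1,-30,-16.5,0,0],[1,-30,-16.5,0,0],[1,0,0,0,7],[1,0,0,0,7],[1,0,0,0,7],[1,0,0,0,7],[1,0,0,0,7],[1,0,0,0,7],[1,0,0,0,7],[1,0,0,0,3]]])

```text
time: 4.3
ee_pos: [0.5783, 0.162, 0.3203]
eef_rot: [-3.142, -0.0, 1.857]
contact_force: [0.6, -0.8, 0.3]
width: 1.001
grasp_force: 0.0
```

```bash
cat >> h.py <<'E'
def tool(X):
    "shift to world point X in tool mm"
    s=env.observe(); R=cv2.Rodrigues(np.array([0,0,s["eef_rot"][2]]))[0]@np.diag([1,-1,-1])
    return (R.T@(np.array(X)-s["ee_pos"])*1000).round(1)
E
python3 - <<'E'
from h import *
s=env.observe();print(s["time"],s["ee_pos"].round(3),s["eef_rot"].round(3),s["joints"].round(2))
cv2.imwrite("pics/w1.png",env.get_image("wrist"))
p=np.load("p.npy");d=pts(p)
for l in ("pin","lens","tab"):
    m=mark(l,"wrist"); print(l,m and np.round(m,2),proj("wrist",d[l]).round(1), m and at_z("wrist",*m[:2],d[l][2]).round(3),d[l].round(3))
print(tool(d["pin"]))
E
```

```text
4.3 [0.578 0.162 0.32 ] [-3.142 -0.     1.857] [ 0.16  0.11  1.59  0.    1.44 -0.13]
pin [384.51 356.48   0.95] [387.4 357.6] [0.664 0.055 0.221] [0.666 0.054 0.221]
lens [383.81 224.68   0.81] [385.6 226.8] [0.637 0.147 0.185] [0.639 0.145 0.185]
tab [493.7  241.     0.73] [498.3 251.2] [0.699 0.171 0.23 ] [0.705 0.165 0.23 ]
[-128.4   53.3   99.3]
```

View pics/w1.png

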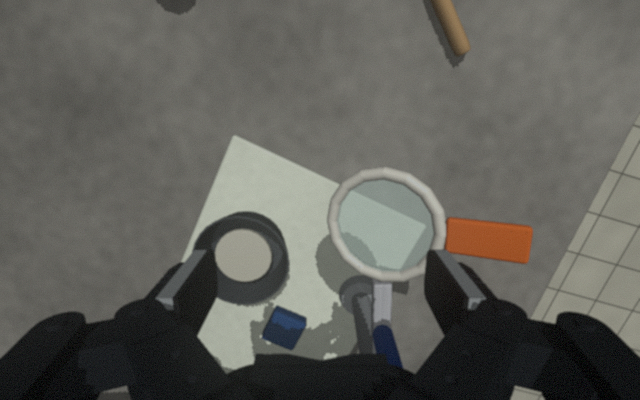

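Request:
arm_command(deltas=[[[1,-32,13,0,0],[1,-32,13,0,0],[1,-32,13.5,0,0],[1,-32,13.5,0,0],[0.6,0,0,0,0],[0.6,0,0,25,0],[0.6,0,0,25,0],[0.6,0,0,25,0],[0.6,0,0,25,0],[0.6,0,0,0,0],[0.6,0,0,0,0]]], newtons=20)

```text
time: 5.42
ee_pos: [0.6643, 0.0549, 0.2182]
eef_rot: [-3.137, -0.002, 1.863]
contact_force: [-0.1, -0.4, 0.9]
width: 0.596
grasp_force: 0.0
```

Request:
arm_command(deltas=[[[0,0,0,0,0],[0,0,0,0,0],[0,0,0,0,0],[0,0,0,0,0],[0,0,0,0,0],[0,0,0,0,0],[0,0,0,0,0],[0,0,0,0,0]]], newtons=20)

```text
time: 6.08
ee_pos: [0.6666, 0.0545, 0.2234]
eef_rot: [3.139, 0.001, 1.862]
contact_force: [-3.0, -0.4, 6.8]
width: 0.203
grasp_force: 21.5
```

Run:
```python
from h import *
p=np.load("p.npy");s=env.observe();print(s["ee_pos"],s["eef_rot"],s["joints"].round(2))
d0=pts([*p[:3],0,0]);R=lambda a:np.array([np.cos(a),np.sin(a)])
post=p[:2]+.105*R(p[2])+.06*R(p[2]+np.pi/2);v=s["ee_pos"][:2]-post
print(post,np.linalg.norm(v),np.arctan2(v[1],v[0]),"swivel",np.pi+p[2]-np.arctan2(v[1],v[0]),d0["pin"])
```

```text
[0.66659802 0.05454885 0.22335413] [3.13913718e+00 1.00572060e-03 1.86233030e+00] [-0.02  0.32  1.52 -0.    1.29 -0.31]
[ 0.6878807  -0.01749512] 0.07512180234509845 1.858039006553899 swivel 1.1238345590968581 [ 0.6138353  -0.00556705  0.221     ]
```

Request:
arm_command(deltas=[[[0,-0.4,-7.85,0,-6],[0,-0.4,-7.85,0,-6],[0,-0.4,-7.85,0,-6],[0,-0.4,-7.85,0,-6],[0,0,0,0,0],[0,0,0,0,0]]])

```text
time: 6.58
ee_pos: [0.6395, 0.0398, 0.2233]
eef_rot: [3.139, 0.002, 2.28]
contact_force: [-2.4, 0.7, 6.9]
width: 0.204
grasp_force: 21.6
```

```bash
cat > sw.py <<'E'
from h import *
p=np.load("p.npy");s=env.observe();print(s["ee_pos"],s["eef_rot"][2],s["contact_force"].round(1),s["width"])
d0=pts([*p[:3],0,0]);R=lambda a:np.array([np.cos(a),np.sin(a)])
post=p[:2]+.105*R(p[2])+.06*R(p[2]+np.pi/2);v=s["ee_pos"][:2]-post
print(np.linalg.norm(v),"swivel deg",np.degrees(np.pi+p[2]-np.arctan2(v[1],v[0])),tool(d0["pin"]))
E
python3 sw.py
```

```text
[0.63951232 0.03979604 0.223341  ] 2.2800490084576532 [-2.4  0.7  6.9] 0.20387566797884615
0.07497850497356977 swivel deg 40.67585253615964 [-17.7 -49.    2.3]
```

Request:
arm_command(deltas=[[[0,-0.45,-8.85,0,-6.75],[0,-0.5,-8.85,0,-6.75],[0,-0.5,-8.85,0,-6.75],[0,-0.5,-8.85,0,-6.75],[0,-0.5,-8.85,0,-6.75],[0,-0.5,-8.85,0,-6.75],[0,0,0,0,0],[0,0,0,0,0],[0,0,0,0,0]]])

```text
time: 7.33
ee_pos: [0.614, -0.0058, 0.2233]
eef_rot: [3.141, 0.003, 2.987]
contact_force: [-2.9, 0.3, 7.2]
width: 0.204
grasp_force: 21.6
```

```bash
python3 sw.py
python3 - <<'E'
from h import *
p=np.load("p.npy");d0=pts([*p[:3],0,.6])
for c in ("top","side"):
  cv2.imwrite(f"pics/{c}2.png",env.get_image(c))
  for l in ("lens","tab","disc_top"):
    m=mark(l,c); print(c,l,m and np.round(m,2),proj(c,d0[l]).round(1))
a=cv2.imread("pics/top2.png")[140:260,260:400]
cv2.imwrite("pics/t2.png",cv2.resize(a,None,fx=5,fy=5,interpolation=cv2.INTER_CUBIC))
E
```

```text
[ 0.61402669 -0.0058248   0.22331069] 2.9867808227777206 [-2.9  0.3  7.2] 0.2040883896386524
0.07477038732657909 swivel deg -0.17166975052971017 [0.2 0.2 2.3]
top lens [461.5  191.2    0.64] [324.5 211.8]
top tab [4.6093e+02 2.4200e+02 3.9000e-01] [302.  206.2]
top disc_top None [325.  218.1]
side lens [321.22 185.68   0.79] [318.5 183.3]
side tab [316.29 160.08   0.77] [318.3 159.6]
side disc_top [324.1  185.8    0.71] [318.8 221.1]
```

View pics/t2.png

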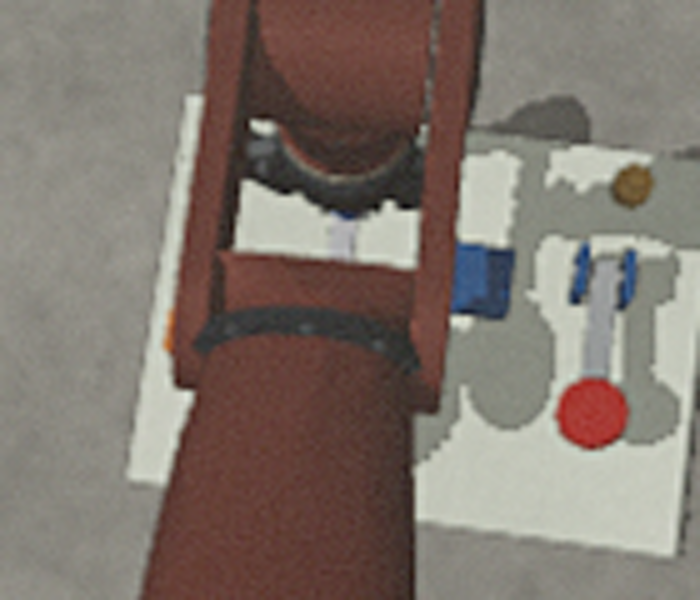

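Request:
arm_command(deltas=[[[0.6,0,0,0,0],[0.6,0,0,0,0],[0.6,0,0,0,0],[0.6,0,0,0,0],[0.6,0,0,-33,0],[0.6,0,0,-33,0],[0.6,0,0,-34,0],[0,24,18,0,0],[0,24,18,0,0],[0,24,18,0,0],[0,23,17,0,0],[0,0,0,0,0]]])

```text
time: 8.73
ee_pos: [0.5268, 0.082, 0.32]
eef_rot: [3.14, -0.003, 2.991]
contact_force: [0.6, 0.4, -0.3]
width: 0.003
grasp_force: 0.0
```

```bash
cat > look.py <<'E'
from h import *
import sys
p=np.load("p.npy");n=sys.argv[1]
s=env.observe();print(s["time"],s["ee_pos"].round(4),s["eef_rot"].round(3),s["contact_force"].round(1))
d0=pts([*p[:3],0,.6])
for c in ("wrist","side"):
  im=env.get_image(c);cv2.imwrite(f"pics/{c}{n}.png",im)
  for l in ("lens","tab","disc_top","pan_rim","lever_pad"):
    m=mark(l,c); print(c,l,m and np.round(m,2),m and at_z(c,*m[:2],d0[l][2]).round(3),d0[l].round(3))
E
python3 look.py 3
```

```text
8.7333 [0.5268 0.082  0.32  ] [ 3.140e+00 -3.000e-03  2.991e+00] [ 0.6  0.4 -0.3]
wrist lens [225.73 191.     0.8 ] [0.523 0.007 0.185] [0.52  0.01  0.185]
wrist tab [317.38 208.68   0.92] [0.533 0.078 0.235] [0.53  0.074 0.235]
wrist disc_top [256.77 160.6    0.7 ] [0.527 0.005 0.045] [0.52  0.01  0.045]
wrist pan_rim [255.42 160.32   0.82] [0.524 0.007 0.06 ] [0.52 0.01 0.06]
wrist lever_pad [ 94.78 173.4    0.65] [ 0.508 -0.164  0.078] [ 0.497 -0.164  0.078]
side lens [325.63 187.2    0.73] [ 0.537 -0.018  0.185] [0.52  0.01  0.185]
side tab [317.63 161.4    0.79] [0.526 0.061 0.235] [0.53  0.074 0.235]
side disc_top [321.09 221.72   0.47] [0.527 0.005 0.045] [0.52  0.01  0.045]
side pan_rim [319.87 213.48   0.65] [0.527 0.031 0.06 ] [0.52 0.01 0.06]
side lever_pad [321.47 244.72   0.55] [ 0.5   -0.156  0.078] [ 0.497 -0.164  0.078]
```

View pics/wrist3.png

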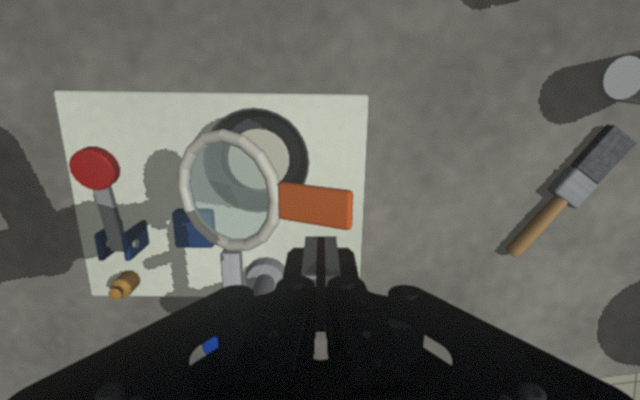

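Request:
arm_command(deltas=[[[0,-4,-3.5,20,0],[0,0,0,20,0],[0,0,0,17,0],[0,0,0,12,0],[0,0,0,12,0],[0,0,0,12,0],[0,0,0,12,0],[0,0,0,8,0],[0,0,0,4,0],[0,0,0,0,0],[0,0,0,0,0]]])

```text
time: 10.25
ee_pos: [0.5334, 0.0747, 0.2032]
eef_rot: [-3.141, -0.0, 2.988]
contact_force: [0.5, -1.1, -0.1]
width: 0.001
grasp_force: 0.0
```

```bash
python3 look.py 4
```

```text
10.25 [0.5334 0.0747 0.2032] [-3.141 -0.     2.988] [ 0.5 -1.1 -0.1]
wrist lens [172.1  245.12   0.87] [0.521 0.009 0.185] [0.52  0.01  0.185]
wrist tab [353.73 251.8    0.75] [0.513 0.089 0.235] [0.53  0.074 0.235]
wrist disc_top [243.01 177.4    0.97] [0.524 0.012 0.045] [0.52  0.01  0.045]
wrist pan_rim [235.33 180.8    0.94] [0.522 0.009 0.06 ] [0.52 0.01 0.06]
wrist lever_pad [  3.33 195.32   0.75] [ 0.503 -0.161  0.078] [ 0.497 -0.164  0.078]
side lens [322.82 185.48   0.8 ] [ 0.531 -0.006  0.185] [0.52  0.01  0.185]
side tab [317.31 170.8    0.91] [ 0.514 -0.003  0.235] [0.53  0.074 0.235]
side disc_top [315.71 220.8    0.55] [0.51  0.013 0.045] [0.52  0.01  0.045]
side pan_rim [321.28 215.8    0.7 ] [0.53  0.017 0.06 ] [0.52 0.01 0.06]
side lever_pad [322.11 247.68   0.79] [ 0.499 -0.17   0.078] [ 0.497 -0.164  0.078]
```

View pics/wrist4.png

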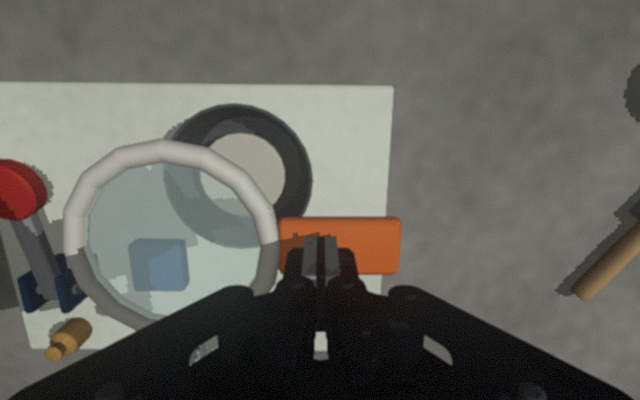

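Request:
arm_command(deltas=[[[0,0,0,-30,0],[0,0,0,-30,0],[0,-0.2,-34.5,0,0],[0,-0.2,-34.5,0,0],[0,-0.2,-34.5,0,0],[0,-0.2,-34.5,0,0],[0,-0.2,-34.5,0,0],[0,-0.2,-34.5,0,0],[0,-0.2,-34,0,0],[0,0,0,30,0],[0,0,0,30,0],[0,0,0,0,0]]])

```text
time: 11.85
ee_pos: [0.4936, -0.1625, 0.1971]
eef_rot: [3.138, -0.011, 2.986]
contact_force: [-1.7, 0.8, -1.7]
width: -0.001
grasp_force: 0.0
```

```bash
python3 look.py 5
python3 - <<'E'
from h import *
p=np.load("p.npy")
m=mark("lens","top"),mark("tab","top");print(m)
print(mark("lever_pad","top"))
for t in (-.2,-.1,0,.1,.2):
    d=pts([*p[:3],0,t]); print(t,proj("side",d["tab"]).round(1),proj("side",d["lens"]).round(1),proj("wrist",d["tab"]).round(1),proj("wrist",d["lens"]).round(1))
print(tool(pts(p)["lever_pad"]))
a=cv2.imread("pics/side5.png")[140:270,250:390];b=cv2.imread("pics/wrist5.png")
cv2.imwrite("pics/s5.png",cv2.resize(a,None,fx=4,fy=4,interpolation=cv2.INTER_CUBIC))
E
```

```text
11.85 [ 0.4936 -0.1625  0.1971] [ 3.138 -0.011  2.986] [-1.7  0.8 -1.7]
wrist lens None None [0.52  0.01  0.185]
wrist tab None None [0.53  0.074 0.235]
wrist disc_top [534.27 179.8    0.74] [0.529 0.016 0.045] [0.52  0.01  0.045]
wrist pan_rim [540.99 188.32   0.82] [0.533 0.013 0.06 ] [0.52 0.01 0.06]
wrist lever_pad [319.87 201.68   0.77] [ 0.511 -0.165  0.078] [ 0.497 -0.164  0.078]
side lens [321.73 185.     0.44] [ 0.528 -0.003  0.185] [0.52  0.01  0.185]
side tab None None [0.53  0.074 0.235]
side disc_top [316.61 221.88   0.6 ] [0.512 0.007 0.045] [0.52  0.01  0.045]
side pan_rim [320.32 215.32   0.81] [0.527 0.02  0.06 ] [0.52 0.01 0.06]
side lever_pad [318.98 247.6    0.76] [ 0.491 -0.168  0.078] [ 0.497 -0.164  0.078]
((461.50399999999996, 191.2, 0.64), (460.928, 242.0, 0.39))
(377.408, 221.32, 0.66)
-0.2 [318.4 174.9] [318.5 183.3] [841.4 231.3] [702.5 240.6]
-0.1 [318.3 172.5] [318.5 183.3] [868.2 238. ] [702.5 240.6]
0 [318.3 170.3] [318.5 183.3] [896.  245.3] [702.5 240.6]
0.1 [318.3 168.1] [318.5 183.3] [924.7 253.5] [702.5 240.6]
0.2 [318.3 166.1] [318.5 183.3] [954.1 262.3] [702.5 240.6]
[  0.7  -0.6 125.4]
```

View pics/s5.png

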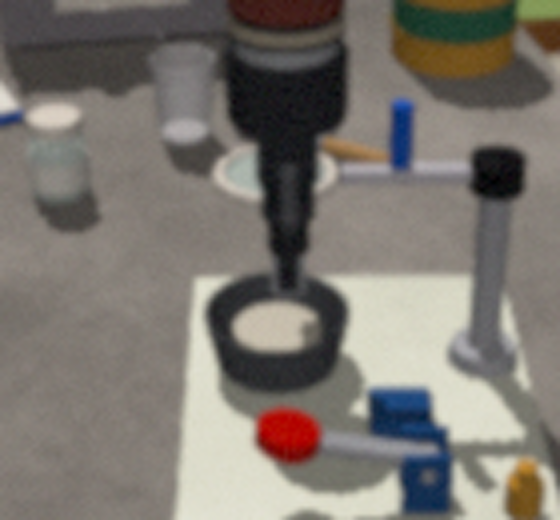

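View pics/wrist5.png

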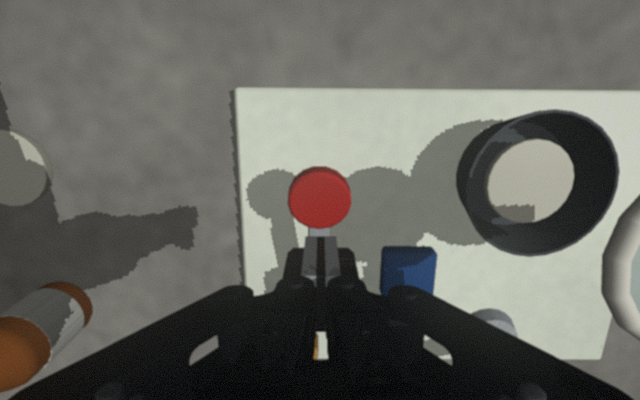

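Request:
arm_command(deltas=[[[0,0,0,30,0],[0,0,0,30,0],[0,0,0,25,0],[0,0,0,15,0],[0,0,0,7,0],[0,0,0,6,0],[0,0,0,6,0],[0,0,0,5,0],[0,0,0,3,0],[0,0,0,2,0],[0,0,0,0,0],[0,0,0,0,0]]])

```text
time: 13.6
ee_pos: [0.4978, -0.1638, 0.0753]
eef_rot: [-3.141, -0.001, 2.988]
contact_force: [-4.6, 1.5, 6.0]
width: 0.002
grasp_force: 2.9
```

Request:
arm_command(deltas=[[[0,0,0,0,0],[0,0,0,0,0],[0,0,0,0,0]]])

```text
time: 13.85
ee_pos: [0.4979, -0.1638, 0.0755]
eef_rot: [-3.141, -0.0, 2.988]
contact_force: [-4.4, 1.1, 5.9]
width: -0.004
grasp_force: 2.9
```

```bash
python3 look.py 6
python3 - <<'E'
from h import *
a=cv2.imread("pics/side6.png")[140:270,250:390]
cv2.imwrite("pics/s6.png",cv2.resize(a,None,fx=4,fy=4,interpolation=cv2.INTER_CUBIC))
E
```

```text
13.85 [ 0.4979 -0.1638  0.0755] [-3.141 -0.     2.988] [-4.4  1.1  5.9]
wrist lens None None [0.52  0.01  0.185]
wrist tab None None [0.53  0.074 0.235]
wrist disc_top None None [0.52  0.01  0.045]
wrist pan_rim None None [0.52 0.01 0.06]
wrist lever_pad None None [ 0.497 -0.164  0.078]
side lens [321.6  184.32   0.36] [0.528 0.002 0.185] [0.52  0.01  0.185]
side tab None None [0.53  0.074 0.235]
side disc_top [320.38 217.     0.56] [0.529 0.033 0.045] [0.52  0.01  0.045]
side pan_rim [320.7  212.32   0.74] [0.531 0.038 0.06 ] [0.52 0.01 0.06]
side lever_pad [318.59 253.12   0.51] [ 0.485 -0.191  0.078] [ 0.497 -0.164  0.078]
```

View pics/s6.png

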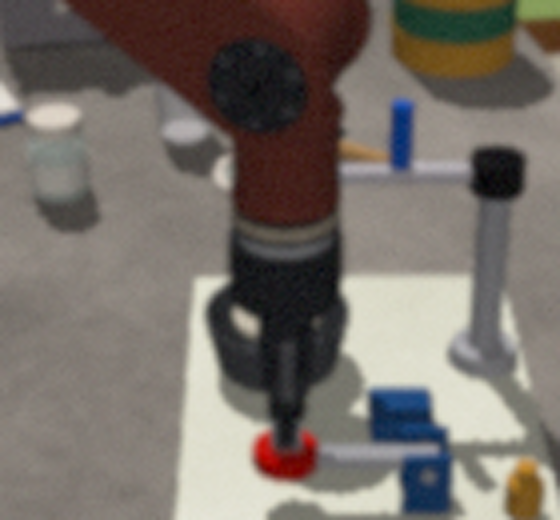

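Request:
arm_command(deltas=[[[0,0,0,1.5,0],[0,0,0,0,0],[0,0,0,0,0],[0,0,0,0,0],[0,0,0,0,0],[0,0,0,0,0],[0,0,0,0,0],[0,0,0,0,0],[0,0,0,0,0],[0,0,0,0,0]]])

```text
time: 15.28
ee_pos: [0.4981, -0.1639, 0.0742]
eef_rot: [-3.141, 0.0, 2.988]
contact_force: [-4.6, 1.3, 7.0]
width: 0.0
grasp_force: 3.1
```

```bash
python3 -c "
from bench import env
s=env.observe();print(s['ee_pos'],s['contact_force']);print(env.close_job())"
```

```text
[ 0.49809662 -0.16386454  0.07416093] [-4.62518275  1.29785385  6.99238784]
the job is handed in; nothing more can be done
None
```

I handed the job in with the lens over the disc and level as far as I could see, and the closed fingers holding the red lever about half-way down (about 7 N, fingertips 60 mm above the bench). It took about 15 s of the 54 s, and close_job returned no verdict, so I don't know whether it passed.

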